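Set the slicer's thickness knob and load the tomato

ROBOT

A 6-joint arm with a two-finger parallel gripper is mounted at the origin on a cart in front of the work surface, level with it; the furniture and walls round the work are solid. World frame = base frame: x ahead of the robot, y to its left, z up, the work surface at z = 0. Lengths are in m, angles in rad, forces in N, time in s.
With the tool pointing down it reaches from about 0.3 to 0.775 m from the base axis. Payload 14.6 kg.
Tool frame: the origin (TCP) lies at the very end of the fingers, on their centre line; the grasp point (between the pads) lies 19 mm behind it; z points along the fingers, y is the line along which they close (so a half turn about z gives the same grasp; the last joint's range is limited). The gripper opens to 85 mm and grips with 20 to 120 N. Pads are 22 mm wide; open, the fingers measure 114 mm over their backs; the gripper's body (76 mm by 85 mm) begins 54 mm behind the grasp point. The pads swing forward as they close: fully open they stand 13 mm farther back than shut.
Start: joints at [1.107, 0.3, 1.521, -0, 1.321, -0.067], TCP at [0.213, 0.507, 0.231] pointing down, gripper open.
Joint ranges: [-3.03, 3.03], [-0.79, 2.21], [0.23, 2.52], [-1.04, 4.18], [0, 3.07], [-2.55, 2.55]. Speed limits (rad/s): [2.22, 2.22, 2.57, 3.14, 3.14, 3.14].

INTERFACE

Orientations are given as a unit quaternion [x, y, z, w].
In Python, from plant import manip, imaging, ticket gives the robot as it stands. The module is installed in compiled form; this text tells all that it offers.
- The arm moves only by the tool play_rows, never from a script. Its argument "series" is a list of rows, each an object of numbers: "x", "y", "z": the shift along the tool's x, y, z in units of 25 mm (1.0 is 25 mm); "roll": the turn about the tool's z in units of 5 degrees (1.0 is 5 degrees); "claw": the opening, from 0 (shut) to 1 (fully open). A call has 1 to 12 rows; each row shifts and turns the commanded pose from where the row before left it, along the tool's axes as they then stand; what a row does not reach is not made up. A row lasts 1/10 s, in which the tool goes at most 50 mm and 8.59 degrees, less where a joint would pass 70% of its speed; a pose out of reach is approached as far as the arm can. A call is refused whole if a number of a shift passes 1 or a number of a turn 1, either way. A call with a gripper value outside its range is refused whole. The fingers move at their own pace and stop on an object; "squeeze" is the grip in N (left out, the last holds). Time passes only in rows, so rows that do not move let the fingers close. It gives the time, the measured TCP pose, the force, the opening and the grip force at its end, in the units of the state.
- manip.observe(): the state, without advancing time (a new reading comes with each control period).
- imaging.read_camera(name): name is "scene" or "side" or "wrist"; returns a dict with "pixels" (384x512x3 uint8, red, green, blue), "mtx" (3x3 intrinsics, pixels), "origin" and "orientation" of the camera in the world; the wrist camera has in their place "T_tool_cam" (4x4, takes a point from camera to tool coordinates, whose origin is the TCP and whose axes are the flange's). Camera axes: x right, y down, z forward; pixel columns grow to the right and rows downward; lengths in m; the calibration is good to about 2 mm. A picture is of the moment at which its call begins: read the wrist's pose just before it. There is no depth.
- ticket.finish_job(): hands the job in; it is judged then, once.
The state is a dict: "clock": time; "qpos": joint angles; "joint_velocities": joint speeds; "joint_torque": joint torques, N m; "tool_pos": TCP position; "eef_rot": TCP orientation; "ft_force": force on the tool from outside, world axes, zero at the start; "wrist_torque": the same for the moment, N m; "finger_gap": opening from 0.0 (shut) to 1.0 (fully open); "grasp_force": force on a finger pad.
Only numpy, scipy, OpenCV 4.12 (cv2) and the standard library are available. Lean on these libraries where they do the work, as an engineer would, in place of code of your own. Each camera call takes 0.05 s, during which the arm holds its last target. There are 200 camera calls.

TASK

Set the vegetable slicer's sprung thickness knob to the red mark: pull the knob up until it is clear of its notch, turn it, and let it snap fully down into the notch at the red mark, gently, without forcing it against its notch walls or its upper stop. Then set the tomato down in the slicer's green feed cup and let go. Do not drop or throw the tomato, and do not knock over the salt canister.

Things in the scene. Friction and masses are not known exactly. Their poses are not given: they have to be found in the camera images.
- slicer: hand vegetable slicer fixed to the worktop: white body 125 mm (its x) by 270 mm (its y), 50 mm high, with a round grey dial plate and black knob at its -y end and a green feed cup at its +y end. Origin: centre of its underside on the worktop; z up; its -x side faces the robot roughly
- dial (a point): centre of the grey dial plate (52 mm radius) on the slicer's top, on the knob's vertical turning axis, 50 mm above the worktop; axes as the slicer's. Three notches: the middle one (pointer along the slicer's -x) and one 60 degrees to either side, at the coloured marks; their walls act on the knob 24 mm from the axis; 74 degrees either way is the end of turning
- knob: black knob on a vertical axis: round skirt of 26 mm radius, 9 mm high; on it an upright grip bar 46 mm long (knob x), 13 mm thick (knob y), its top 36 mm above the knob's origin. A yellow-lined pointer sticks out of the skirt along knob -x. Origin: on the axis at the skirt's foot, 1.5 mm above the dial plate when fully down in a notch; z up. It starts in the middle notch
- pointer (a point): tip of the knob's pointer, 41 mm from the axis along knob -x, 4 mm above the knob's origin. The knob has 4 degrees of play either way in a notch. Released within about 8 degrees of a notch's middle it snaps in by itself; released between notches it stays up
- red_mark: small flat red disc, 13 mm across and 1.2 mm high, on the dial plate 41 mm from the knob's axis, at the notch 60 degrees to one or the other side of the middle notch (it changes places with the white disc). Origin: centre of its underside
- white_mark: the same disc in white, at the notch on the other side
- cup_middle (a point): middle of the room in the feed cup, 31 mm above the cup's floor (the cup's floor is the slicer's top, 50 mm above the worktop). The green cup is round, 90 mm inside, 4 mm wall, its rim 24 mm above its floor
- tomato: loose red tomato, 56 to 58 mm across, 62 mm high with its stalk, about 0.08 kg, standing on the worktop. Origin: centre of its underside; z up
- tomato_middle (a point): middle of the tomato, 31 mm above its origin along its z
- salt_canister: grey salt canister with wooden lid, 87 mm across, 120 mm high, loose bystander; origin under its centre
- plunger (a joint): lift of the knob, m: 0 fully down in a notch. Spring and weight hold it down with 6.5 N at 0 plus 0.1 N per mm (and 0.1 N per mm/s of speed upward). The pull needed before it can turn differs every time and cannot be seen: 4 to 18 mm. 2 mm beyond that it meets a hard upper stop, felt as a steep rise of force. Over 12 N on the stop on top of the spring, or over 12 N on a notch wall, is forcing it

How it is judged:
On the way, in this order (a step that is already met when the one before it is completed fails the run):
1. the knob is pulled up out of its notch and turned towards the red mark, pointer within 32 mm of it, while the tomato is not yet in the cup (z of knob in the frame of dial above 0.005 m and horizontal distance between pointer and red_mark below 0.032 m and horizontal distance between tomato_middle and cup_middle above 0.06 m).
2. the knob is let down fully into the notch at the red mark, while the tomato is not yet in the cup (z of knob in the frame of dial below 0.0025 m and horizontal distance between pointer and red_mark below 0.005 m and horizontal distance between tomato_middle and cup_middle above 0.06 m), for 0.2 s.
At the end, for the whole second after the job is handed in: the knob sits fully down (its foot less than 2.5 mm above the dial plate) with its pointer tip within 5 mm of the red mark's centre, seen from above; the tomato rests in the feed cup, its middle within 25 mm of the middle of the cup, and is still (z of knob in the frame of dial below 0.0025 m and horizontal distance between pointer and red_mark below 0.005 m and distance between tomato_middle and cup_middle below 0.025 m and linear speed of tomato below 0.03 m/s); the robot touches nothing.
It fails at once if the knob is forced: over 12 N on its notch walls or its upper stop while the fingers hold it (contact force between knob and slicer above 12 N and contact force between the fingers and knob above 1 N).
It fails at once if the tomato is dropped or thrown (faster than 1 m/s while not held) (linear speed of tomato above 1 m/s and contact force between the fingers and tomato below 0.1 N).
It fails at once if the salt canister is knocked over (angle between salt_canister's own z axis and vertical above 0.5 rad).
It also fails if it takes over 62 s, if anything falls off the work surface, if the arm or the gripper's body presses on something with over 40 N, if the wrist force passes 120 N, or if a joint passes its speed limit or range.

## Working session

There is one attempt and no reset: what is moved stays moved. The work goes in short steps, Python scripts to look and compute and a tool call to move; the robot and the scene stay as the last step left them, time stands still between calls to the robot, and variables do not carry over. Pictures are saved under pics/ and viewed, at most 10 in all, crops included, and the job is handed in when it is done.

Besides the shell and the picture viewer there is one more tool, called as name(argument=value, ...), one argument or row to a line, values as JSON. play_rows: Moves the arm, as the interface text tells. Its arguments: {"type":"object","properties":{"series":{"type":"array","items":{"type":"object","properties":{"x":{"type":"number"},"y":{"type":"number"},"z":{"type":"number"},"roll":{"type":"number"},"claw":{"type":"number"}}}},"squeeze":{"type":"number"}},"required":["series"]}

```bash
mkdir -p pics
cat > h.py <<'E'
import numpy as np, cv2
from scipy.spatial.transform import Rotation as R
from plant import manip, imaging, ticket
def cam(name):
    s=manip.observe(); c=imaging.read_camera(name)
    if 'origin' in c:
        o=np.array(c['origin']); M=R.from_quat(c['orientation']).as_matrix()
    else:
        T=np.array(c['T_tool_cam']); Rt=R.from_quat(s['eef_rot']).as_matrix()
        o=np.array(s['tool_pos'])+Rt@T[:3,3]; M=Rt@T[:3,:3]
    return c['pixels'],np.array(c['mtx']),o,M
def ray(K,M,u,v):
    d=M@np.linalg.solve(K,[u,v,1.]); return d/np.linalg.norm(d)
def onplane(K,o,M,u,v,z):
    d=ray(K,M,u,v); return o+d*(z-o[2])/d[2]
def proj(K,o,M,p):
    q=K@(M.T@(np.array(p)-o)); return q[:2]/q[2]
def tri(o1,d1,o2,d2):
    A=np.c_[d1,-d2]; t=np.linalg.lstsq(A,o2-o1,rcond=None)[0]
    a,b=o1+t[0]*d1,o2+t[1]*d2; return (a+b)/2,np.linalg.norm(a-b)
def save(im,n): cv2.imwrite('pics/'+n,cv2.cvtColor(im,cv2.COLOR_RGB2BGR))
E
python3 - <<'E'
from h import *
s=manip.observe(); print(s)
ims=[]
for n in('scene','side','wrist'):
    p,K,o,M=cam(n); save(p,n+'0.png'); ims.append(p); print(n,o,M[:,2],K[0,0])
g=np.zeros((384*2,1024,3),np.uint8); g[:384,:512]=ims[0]; g[:384,512:]=ims[1]; g[384:,:512]=ims[2]
save(cv2.resize(g,(800,600)),'all0.png')
E
```

```text
{'clock': 0.0, 'qpos': array([ 1.10742932e+00,  3.00487241e-01,  1.52159701e+00,  6.42341813e-05,
        1.32069029e+00, -6.66007763e-02]), 'joint_velocities': array([-5.01820533e-05, -8.16781524e-04,  4.44143358e-04, -5.94200003e-04,
        2.56889564e-03, -8.15704418e-04]), 'joint_torque': array([-5.93713448e-04, -5.43504167e+01, -3.61782789e+01, -1.64131143e-04,
        4.06164370e-03,  1.55759523e-05]), 'tool_pos': array([0.21242408, 0.50706649, 0.23070572]), 'eef_rot': array([ 1.97092195e-01,  9.80384780e-01, -5.62170100e-04, -1.84791762e-04]), 'ft_force': array([-0.03619689, -0.11756937, -0.06451833]), 'wrist_torque': array([-0.00984368, -0.00037396, -0.0577277 ]), 'grasp_force': 0.0, 'finger_gap': 0.9974343191306574}
scene [ 0.08702567 -0.7118092   0.55138765] [ 0.43819613  0.7743559  -0.45646149] 370.37045257924115
side [ 0.19099652 -0.70850097  0.62545508] [ 0.32334528  0.78650394 -0.52617429] 363.2013010708121
wrist [0.15024955 0.53208028 0.37287501] [ 0.23946251 -0.10274513 -0.96545385] 269.7406801538079
```

View pics/all0.png

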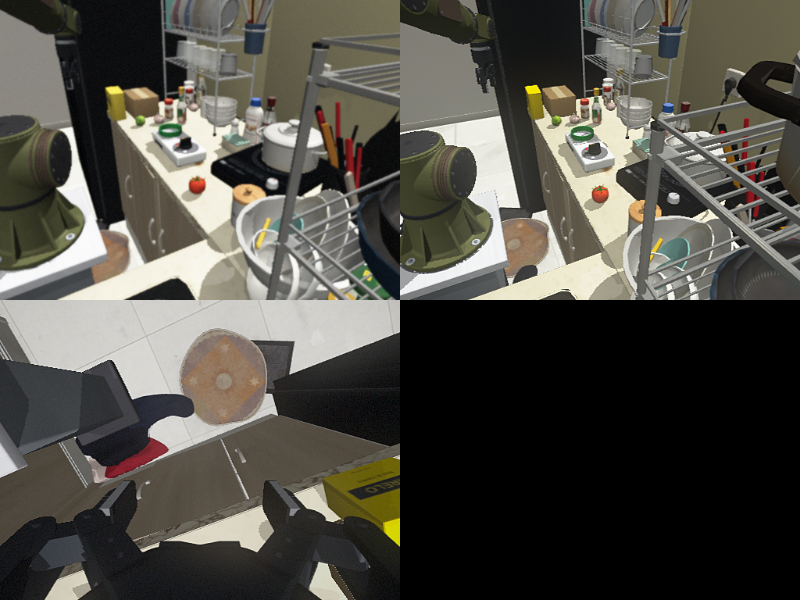

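The picture shows the slicer near scene px (230,189), with its cup at about (218,166) and its knob at about (237,183). The tomato is near (252,237) and the canister near (316,250). In the side view the slicer is near (245,185) and the tomato near (256,248).

```bash
cat > m.py <<'E'
from h import *
res={}
crops=[]
for n,(x0,y0) in (('scene',(175,140)),('side',(200,145))):
    p,K,o,M=cam(n)
    hsv=cv2.cvtColor(p,cv2.COLOR_RGB2HSV).astype(int); H,S,V=hsv[...,0],hsv[...,1],hsv[...,2]
    red=(((H<8)|(H>172))&(S>150)&(V>90)).astype(np.uint8); gr=((H>45)&(H<90)&(S>110)&(V>40)).astype(np.uint8)
    sub=np.zeros_like(red); sub[y0:y0+150,x0:x0+150]=1
    for nm,m in(('red',red*sub),('green',gr*sub)):
        k,l,st,c=cv2.connectedComponentsWithStats(m)
        for i in range(1,k):
            if st[i,4]>3:
                print(n,nm,st[i],c[i].round(1), 'z0.03/0.05/0.074:',*[onplane(K,o,M,*c[i],z).round(3)[:2] for z in(.031,.05,.074)])
    crops.append(cv2.resize(p[y0:y0+120,x0:x0+100],(400,480),interpolation=cv2.INTER_CUBIC))
save(np.hstack(crops),'crop1.png')
E
python3 m.py
```

```text
scene red [243 231  20  17 268] [252.1 238.4] z0.03/0.05/0.074: [ 0.46  -0.058] [ 0.447 -0.081] [ 0.429 -0.112]
scene green [229 141   4   7  18] [230.4 143.7] z0.03/0.05/0.074: [0.708 0.569] [0.686 0.522] [0.657 0.463]
scene green [204 159  28  16 289] [217.7 166.4] z0.03/0.05/0.074: [0.568 0.383] [0.55  0.343] [0.528 0.292]
side red [237 189   4   3   7] [238.4 190.1] z0.03/0.05/0.074: [0.526 0.236] [0.515 0.206] [0.502 0.167]
side red [259 239   5   3  11] [260.5 240.3] z0.03/0.05/0.074: [ 0.488 -0.027] [ 0.478 -0.049] [ 0.466 -0.076]
side red [246 243  21  17 264] [255.9 250.4] z0.03/0.05/0.074: [ 0.461 -0.059] [ 0.452 -0.08 ] [ 0.441 -0.106]
side green [219 161  29  20 282] [231.1 169.4] z0.03/0.05/0.074: [0.554 0.381] [0.542 0.346] [0.527 0.302]
side green [252 240   4   3   5] [253.4 241.4] z0.03/0.05/0.074: [ 0.469 -0.023] [ 0.46  -0.045] [ 0.449 -0.073]
```

View pics/crop1.png

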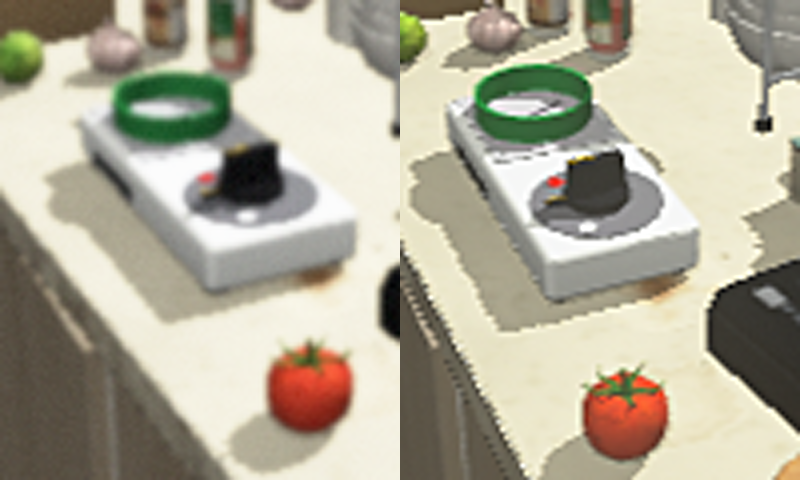

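The red mark is on the cup side of the dial, at crop px (555,183), and the white mark is at the near end. The turn is therefore about -60° around world z, which is positive tool roll. Next I move the wrist camera over the slicer.

play_rows(
  series=[
    {"z":-1,"claw":1},
    {"z":-1},
    {"x":-0.94,"y":-0.38},
    {"x":-0.94,"y":-0.38},
    {"x":-0.94,"y":-0.38},
    {"x":-0.94,"y":-0.38},
    {"x":-0.94,"y":-0.38},
    {"x":-0.94,"y":-0.38},
    {"x":-0.94,"y":-0.38},
    {"x":-0.94,"y":-0.38},
  ],
)

```text
invalid input
```

play_rows(
  series=[
    {"x":-0.94,"y":-0.38},
    {"x":-0.94,"y":-0.38},
    {"x":-0.94,"y":-0.38},
    {"x":-0.94,"y":-0.38},
    {"x":-0.94,"y":-0.38},
    {"x":-0.94,"y":-0.38},
    {"x":-0.94,"y":-0.38},
    {"x":-0.94,"y":-0.38},
    {},
    {},
  ],
)

```text
invalid input
```

Run:
```python
from h import *
s=manip.observe(); print(s['tool_pos'],s['eef_rot'],s['clock'])
p,K,o,M=cam('wrist'); save(p,'w1.png'); np.savez('w1.npz',p=p,K=K,o=o,M=M)
```

```text
[0.21251448 0.50717454 0.23102836] [ 1.97087796e-01  9.80385808e-01 -2.52732587e-04 -5.86426934e-05] 0.25
```

View pics/w1.png

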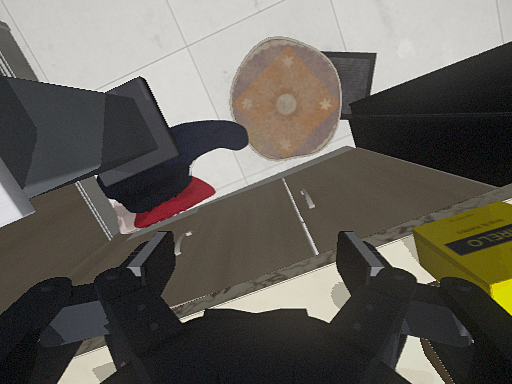

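The arm did not move: the picture still shows the floor and the yellow box. Both calls were refused, so I will send all fields in every row.

play_rows(
  series=[
    {"x":0,"y":0,"z":-1,"roll":0,"claw":1},
    {"x":0,"y":0,"z":-1,"roll":0,"claw":1},
    {"x":-0.94,"y":-0.38,"z":0,"roll":0,"claw":1},
    {"x":-0.94,"y":-0.38,"z":0,"roll":0,"claw":1},
    {"x":-0.94,"y":-0.38,"z":0,"roll":0,"claw":1},
    {"x":-0.94,"y":-0.38,"z":0,"roll":0,"claw":1},
    {"x":-0.94,"y":-0.38,"z":0,"roll":0,"claw":1},
    {"x":-0.94,"y":-0.38,"z":0,"roll":0,"claw":1},
    {"x":-0.94,"y":-0.38,"z":0,"roll":0,"claw":1},
    {"x":-0.94,"y":-0.38,"z":0,"roll":0,"claw":1},
  ],
)

```text
clock: 1.3
tool_pos: [0.3572, 0.3637, 0.2813]
eef_rot: [0.197, 0.98, -0.0, -0.0]
ft_force: [0.2, 0.3, 0.7]
finger_gap: 0.999
grasp_force: 0.0
```

play_rows(
  series=[
    {"x":-0.94,"y":-0.38,"z":0,"roll":0,"claw":1},
    {"x":-0.94,"y":-0.38,"z":0,"roll":0,"claw":1},
    {"x":-0.94,"y":-0.38,"z":0,"roll":0,"claw":1},
    {"x":-0.94,"y":-0.38,"z":0,"roll":0,"claw":1},
    {"x":-0.94,"y":-0.38,"z":0,"roll":0,"claw":1},
    {"x":-0.94,"y":-0.38,"z":0,"roll":0,"claw":1},
    {"x":0,"y":0,"z":0,"roll":0,"claw":1},
    {"x":0,"y":0,"z":0,"roll":0,"claw":1},
  ],
)

```text
clock: 2.1
tool_pos: [0.4646, 0.2573, 0.2811]
eef_rot: [0.198, 0.98, -0.0, -0.0]
ft_force: [-0.1, -0.6, -0.0]
finger_gap: 1.001
grasp_force: 0.0
```

Run:
```python
from h import *
s=manip.observe(); print(s['tool_pos'],s['eef_rot'],s['clock'])
p,K,o,M=cam('wrist'); save(p,'w2.png'); np.savez('w2.npz',p=p,K=K,o=o,M=M); print(o,M.round(3))
```

```text
[0.46458709 0.2573026  0.28110405] [ 1.97568982e-01  9.80288966e-01 -6.26161557e-05 -1.89640028e-04] 2.1
[0.40238919 0.28223878 0.42321351] [[ 0.387  0.89   0.239]
 [ 0.922 -0.373 -0.102]
 [-0.002  0.26  -0.966]]
```

View pics/w2.png

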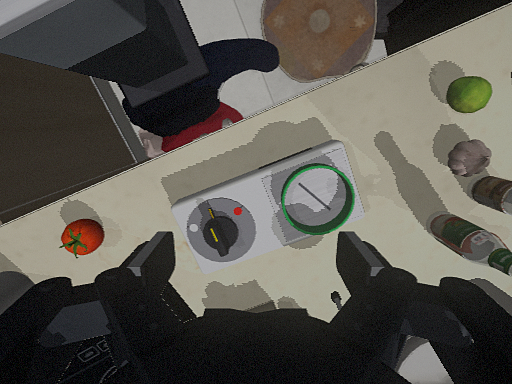

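The wrist view shows the red mark at (238,211), the white mark at (194,228), the knob top at about (222,236), the cup centre at about (318,199) and the tomato at about (82,237).

```bash
cat > w.py <<'E'
from h import *
def comps(m,amin):
    k,l,st,c=cv2.connectedComponentsWithStats(m.astype(np.uint8))
    return [(st[i],c[i],l==i) for i in range(1,k) if st[i,4]>=amin]
def meas(p,K,o,M,tag='',pred=(0.505,0.195)):
    hsv=cv2.cvtColor(p,cv2.COLOR_RGB2HSV).astype(int); H,S,V=hsv[...,0],hsv[...,1],hsv[...,2]
    out={}
    red=((H<8)|(H>172))&(S>150)&(V>90)
    for st,c,_ in comps(red,8):
        q=onplane(K,o,M,*c,.0512); t=onplane(K,o,M,*c,.031)
        print(tag,'red',st[4],c.round(1),'@.051',q.round(4)[:2],'@.031',t.round(4)[:2])
        if np.hypot(*(q[:2]-pred))<.07: out['red']=c
        elif st[4]>150 and t[0]>.38: out['tom']=c
    g=(H>50)&(H<85)&(S>120)&(V>40)
    cs=sorted(comps(g,100),key=lambda t:-t[0][4])
    if cs:
        cnt=np.vstack(cv2.findContours(cs[0][2].astype(np.uint8),cv2.RETR_EXTERNAL,2)[0])
        (cx,cy),ax,an=cv2.fitEllipse(cv2.convexHull(cnt)); print(tag,'cup',(round(cx,1),round(cy,1)),ax, '@.074',onplane(K,o,M,cx,cy,.074).round(4)[:2]); out['cup']=np.array([cx,cy])
    wm=None
    # grey dial: low S midgrey
    d=(S<40)&(V>95)&(V<165)
    for st,c,m in comps(d,600):
        q=onplane(K,o,M,*c,.05)
        if np.hypot(*(q[:2]-pred))<.05:
            cnt=np.vstack(cv2.findContours(m.astype(np.uint8),cv2.RETR_EXTERNAL,2)[0])
            (cx,cy),ax,an=cv2.fitEllipse(cv2.convexHull(cnt)); print(tag,'dial',(round(cx,1),round(cy,1)),ax,'@.05',onplane(K,o,M,cx,cy,.05).round(4)[:2]); out['dial']=np.array([cx,cy]); r=min(ax)/2
            yy,xx=np.mgrid[:p.shape[0],:p.shape[1]]
            ins=np.hypot(xx-cx,yy-cy)<.93*r
            w=ins&(V>170)&(S<50)
            cw=sorted(comps(w,8),key=lambda t:-t[0][4])
            for st,c,_ in cw[:2]: print(tag,'white',st[4],c.round(1),onplane(K,o,M,*c,.0512).round(4)[:2]); out.setdefault('white',c)
            y=ins&(H>18)&(H<35)&(S>120)&(V>100)
            for st,c,_ in comps(y,4): print(tag,'yellow',st,c.round(1),'@.055',onplane(K,o,M,*c,.055).round(4)[:2],'@.0875',onplane(K,o,M,*c,.0875).round(4)[:2]); out['yel%d'%st[4]]=c
    return out
E
python3 - <<'E'
from w import *
d=np.load('w2.npz'); o=meas(d['p'],d['K'],d['o'],d['M'])
if 'red' in o and 'white' in o:
    r,w=[onplane(d['K'],d['o'],d['M'],*o[k],.0512)[:2] for k in('red','white')]
    v=r-w; print('sep',np.hypot(*v)); ang=np.arctan2(v[1],v[0]); print('yaw of y axis deg',np.degrees(ang)); ex=np.array([v[1],-v[0]])/np.hypot(*v); print('axis',(r+w)/2+.0205*ex,'yaw x',np.degrees(np.arctan2(ex[1],ex[0])))
E
```

```text
red 34 [221.1 107.4] @.051 [0.3725 0.2454] @.031 [0.3709 0.2433]
 red 627 [204.9 128.3] @.051 [0.3885 0.2141] @.031 [0.3878 0.2103]
 red 52 [237.4 210.8] @.051 [0.5128 0.2071] @.031 [0.5188 0.203 ]
 red 632 [ 83.8 236.7] @.051 [ 0.4615 -0.0219] @.031 [ 0.4647 -0.0384]
 red 22 [ 69.7 249.5] @.051 [ 0.4713 -0.0531] @.031 [ 0.4751 -0.0713]
 cup (317.6, 199.6) (68.38818359375, 73.47357940673828) @.074 [0.5333 0.3181]
```

Run:
```python
from h import *
d=np.load('w2.npz');p=d['p']
hsv=cv2.cvtColor(p,cv2.COLOR_RGB2HSV)
for u,v in((238,225),(205,215),(207,245),(240,240),(194,228),(190,228),(212,214),(215,236),(222,203),(190,212),(265,240)): print(u,v,hsv[v,u])
save(cv2.resize(p[180:285,160:300],(560,420),interpolation=cv2.INTER_CUBIC),'w2c.png')
```

```text
238 225 [115  14 107]
205 215 [102  15  85]
207 245 [120   6 121]
240 240 [120  16 111]
194 228 [120   6 175]
190 228 [120   4 182]
212 214 [ 23 145  72]
215 236 [ 28 255 182]
222 203 [125  13 117]
190 212 [130   4 171]
265 240 [128   6 173]
```

View pics/w2c.png

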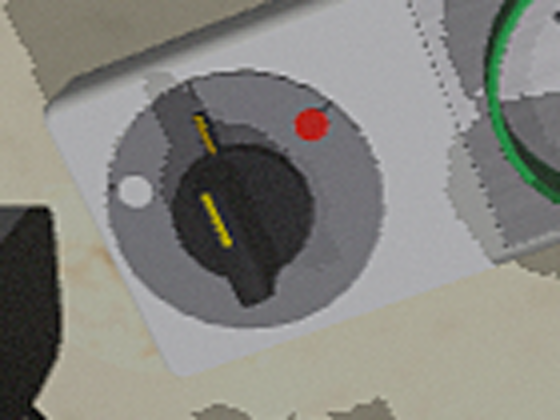

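The crop shows the dial centred at about (246,198), the red mark at (312,124), the white mark at (135,192) and the pointer line from (197,115) to (213,152). In the full picture the dial is near (221.5,229.5) and the white mark near (193.8,228).

```bash
sed -i 's/(V>95)&(V<165)/(V>65)\&(V<140)/; s/(V>170)&(S<50)/(V>145)\&(S<50)/' w.py
cat >> w.py <<'E'
def full(f):
    d=np.load(f); K,o,M=d['K'],d['o'],d['M']; r=meas(d['p'],K,o,M,f)
    if 'red' in r and 'white' in r:
        a,w=[onplane(K,o,M,*r[k],.0512)[:2] for k in('red','white')]
        v=a-w; ex=np.array([v[1],-v[0]])/np.hypot(*v)
        print('sep',np.hypot(*v).round(4),'axis',((a+w)/2+.0205*ex).round(4),'yaw',np.degrees(np.arctan2(ex[1],ex[0])).round(1))
    return r,K,o,M
E
python3 -c "
from w import *
full('w2.npz')"
```

```text
w2.npz red 34 [221.1 107.4] @.051 [0.3725 0.2454] @.031 [0.3709 0.2433]
w2.npz red 627 [204.9 128.3] @.051 [0.3885 0.2141] @.031 [0.3878 0.2103]
w2.npz red 52 [237.4 210.8] @.051 [0.5128 0.2071] @.031 [0.5188 0.203 ]
w2.npz red 632 [ 83.8 236.7] @.051 [ 0.4615 -0.0219] @.031 [ 0.4647 -0.0384]
w2.npz red 22 [ 69.7 249.5] @.051 [ 0.4713 -0.0531] @.031 [ 0.4751 -0.0713]
w2.npz cup (317.6, 199.6) (68.38818359375, 73.47357940673828) @.074 [0.5333 0.3181]
w2.npz dial (220.8, 229.3) (64.17733764648438, 69.5083999633789) @.05 [0.5303 0.1722]
w2.npz white 45 [194.  227.5] [0.5119 0.137 ]
w2.npz yellow [208 209   6   9  17] [210.5 212.5] @.055 [0.499  0.1709] @.0875 [0.4905 0.1807]
w2.npz yellow [210 228   8  14  29] [213.6 234.7] @.055 [0.5324 0.1603] @.0875 [0.5209 0.1711]
sep 0.07 axis [0.5328 0.1718] yaw -0.7
```

Dial centre is about (0.5315,0.172), slicer yaw about -0.7°. The mark separation is 70 mm against 71 expected. I will move above the dial, align, and take a second view.

play_rows(
  series=[
    {"x":-0.95,"y":-0.53,"z":1,"roll":0,"claw":1},
    {"x":-0.95,"y":-0.53,"z":1,"roll":0,"claw":1},
    {"x":-0.95,"y":-0.53,"z":1,"roll":0,"claw":1},
    {"x":-0.95,"y":-0.53,"z":1,"roll":0,"claw":1},
    {"x":0,"y":0,"z":0,"roll":-0.88,"claw":1},
    {"x":0,"y":0,"z":0,"roll":-0.88,"claw":1},
    {"x":0,"y":0,"z":0,"roll":-0.88,"claw":1},
    {"x":0,"y":0,"z":0,"roll":-0.88,"claw":1},
    {"x":0,"y":0,"z":0,"roll":-0.88,"claw":1},
    {"x":0,"y":0,"z":0,"roll":0,"claw":1},
    {"x":0,"y":0,"z":0,"roll":0,"claw":1},
  ],
)

```text
clock: 3.25
tool_pos: [0.5314, 0.1725, 0.1814]
eef_rot: [0.007, 1.0, 0.0, 0.0]
ft_force: [-0.4, -0.2, -0.1]
finger_gap: 1.002
grasp_force: 0.0
```

Run:
```python
from w import *
s=manip.observe(); print(s['tool_pos'],s['eef_rot'],s['ft_force'],s['clock'])
p,K,o,M=cam('wrist'); save(p,'w3.png'); np.savez('w3.npz',p=p,K=K,o=o,M=M)
r,K,o,M=full('w3.npz'); r0,K0,o0,M0=full('w2.npz')
for k in r:
    if k in r0: print(k,tri(o,ray(K,M,*r[k]),o0,ray(K0,M0,*r0[k])))
```

```text
[0.53143203 0.17247398 0.18136224] [7.12484196e-03 9.99974617e-01 4.50012861e-05 2.32476714e-05] [-0.36360607 -0.20831038 -0.08584365] 3.25
w3.npz red 1370 [ 54.3 122.1] @.051 [ 0.4653 -0.0242] @.031 [ 0.4654 -0.0388]
w3.npz red 55 [ 25.9 130.1] @.051 [ 0.4726 -0.0539] @.031 [ 0.4733 -0.0708]
w3.npz red 112 [289.6 166.9] @.051 [0.5129 0.207 ] @.031 [0.5165 0.2095]
w3.npz cup (407.1, 190.2) (93.61981964111328, 108.65001678466797) @.074 [0.5329 0.3169]
w3.npz dial (319.1, 153.5) (187.1656036376953, 291.7611999511719) @.05 [0.4997 0.2367]
w3.npz white 4541 [310.  174.1] [0.5207 0.228 ]
w3.npz white 1302 [311.6  77.9] [0.4285 0.2259]
w3.npz yellow [255 148   2  15  21] [255.3 154.1] @.055 [0.4989 0.1721] @.0875 [0.4947 0.1722]
w3.npz yellow [254 173   3  22  64] [255.  183.2] @.055 [0.5286 0.1714] @.0875 [0.5208 0.1715]
sep 0.0225 axis [0.4976 0.2246] yaw 159.6
w2.npz red 34 [221.1 107.4] @.051 [0.3725 0.2454] @.031 [0.3709 0.2433]
w2.npz red 627 [204.9 128.3] @.051 [0.3885 0.2141] @.031 [0.3878 0.2103]
w2.npz red 52 [237.4 210.8] @.051 [0.5128 0.2071] @.031 [0.5188 0.203 ]
w2.npz red 63
[... 313 characters left out ...]
npz white 45 [194.  227.5] [0.5119 0.137 ]
w2.npz yellow [208 209   6   9  17] [210.5 212.5] @.055 [0.499  0.1709] @.0875 [0.4905 0.1807]
w2.npz yellow [210 228   8  14  29] [213.6 234.7] @.055 [0.5324 0.1603] @.0875 [0.5209 0.1711]
sep 0.07 axis [0.5328 0.1718] yaw -0.7
tom (array([ 0.46545583, -0.0422424 ,  0.02629945]), np.float64(1.965816451507661e-06))
red (array([0.5129201 , 0.20699326, 0.05077967]), np.float64(6.508637954756127e-05))
cup (array([0.53380159, 0.31826596, 0.07188436]), np.float64(0.0006147544881127435))
dial (array([0.48541202, 0.20836033, 0.17489415]), np.float64(0.004248095044267526))
white (array([0.4789496 , 0.19577288, 0.20031087]), np.float64(0.021204405097692496))
```

View pics/w3.png

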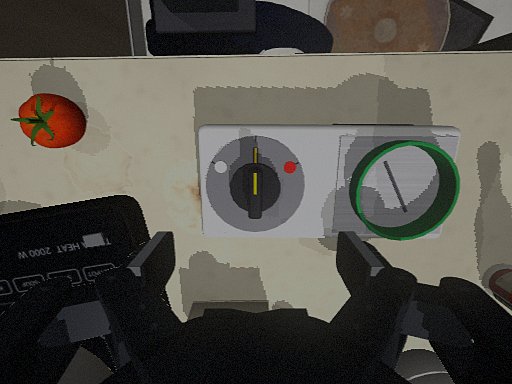

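This view confirms the alignment. The knob's yellow lines sit at column 255, the red mark at (290,167), the white at (221,167) and the cup centre at (407,190). Triangulation gives red z 0.051, cup rim about 0.072 and bar top about 0.0875, all matching the given sizes. Next I descend.

play_rows(
  series=[
    {"x":-0.04,"y":-0.03,"z":1,"roll":0,"claw":1},
    {"x":0,"y":0,"z":1,"roll":0,"claw":0.8},
    {"x":0,"y":0,"z":1,"roll":0,"claw":0.6},
    {"x":0,"y":0,"z":1,"roll":0,"claw":0.4},
    {"x":0,"y":0,"z":0.54,"roll":0,"claw":0.35},
    {"x":0,"y":0,"z":0,"roll":0,"claw":0.35},
    {"x":0,"y":0,"z":0,"roll":0,"claw":0.3},
    {"x":0,"y":0,"z":0,"roll":0,"claw":0.3},
  ],
  squeeze=20,
)

```text
clock: 4.1
tool_pos: [0.5334, 0.1713, 0.0691]
eef_rot: [0.007, 1.0, 0.0, 0.001]
ft_force: [-0.2, -1.1, 1.5]
finger_gap: 0.301
grasp_force: 0.0
```

play_rows(
  series=[
    {"x":0,"y":0,"z":0,"roll":0,"claw":0.25},
    {"x":0,"y":0,"z":0,"roll":0,"claw":0.2},
    {"x":0,"y":0,"z":0,"roll":0,"claw":0.16},
    {"x":0,"y":0,"z":0,"roll":0,"claw":0.13},
  ],
  squeeze=20,
)

```text
clock: 4.5
tool_pos: [0.533, 0.1718, 0.0685]
eef_rot: [0.006, 1.0, 0.001, 0.001]
ft_force: [-1.6, 4.2, 5.0]
finger_gap: 0.148
grasp_force: 21.7
```

play_rows(
  series=[
    {"x":0,"y":0,"z":0,"roll":0,"claw":0.1},
    {"x":0,"y":0,"z":0,"roll":0,"claw":0.05},
    {"x":0,"y":0,"z":0,"roll":0,"claw":0},
    {"x":0,"y":0,"z":0,"roll":0,"claw":0},
  ],
  squeeze=20,
)

```text
clock: 4.9
tool_pos: [0.533, 0.1717, 0.0684]
eef_rot: [0.006, 1.0, 0.001, 0.0]
ft_force: [-1.5, 4.3, 5.7]
finger_gap: 0.146
grasp_force: 21.7
```

Gripped: the opening of about 12.5 mm matches the bar. I will ease the side load a little and begin a slow lift.

play_rows(
  series=[
    {"x":0,"y":0.02,"z":-0.02,"roll":0,"claw":0},
    {"x":0,"y":0,"z":-0.04,"roll":0,"claw":0},
    {"x":0,"y":0,"z":-0.04,"roll":0,"claw":0},
    {"x":0,"y":0,"z":0,"roll":0,"claw":0},
  ],
  squeeze=30,
)

```text
clock: 5.3
tool_pos: [0.5328, 0.1717, 0.07]
eef_rot: [0.006, 1.0, 0.0, 0.0]
ft_force: [4.3, 4.2, -6.4]
finger_gap: 0.143
grasp_force: 31.2
```

play_rows(
  series=[
    {"x":0,"y":0,"z":-0.04,"roll":0,"claw":0},
    {"x":0,"y":0,"z":-0.04,"roll":0,"claw":0},
    {"x":0,"y":0,"z":-0.04,"roll":0,"claw":0},
    {"x":0,"y":0,"z":0,"roll":0,"claw":0},
  ],
)

```text
clock: 5.7
tool_pos: [0.5328, 0.1717, 0.0729]
eef_rot: [0.006, 1.0, 0.0, 0.0]
ft_force: [5.1, 5.2, -6.8]
finger_gap: 0.143
grasp_force: 31.1
```

play_rows(
  series=[
    {"x":0,"y":0,"z":-0.03,"roll":0,"claw":0},
    {"x":0,"y":0,"z":-0.03,"roll":0,"claw":0},
    {"x":0,"y":0,"z":0,"roll":0,"claw":0},
  ],
)

```text
clock: 6.0
tool_pos: [0.5328, 0.1718, 0.0744]
eef_rot: [0.006, 1.0, 0.0, 0.0]
ft_force: [3.8, 4.9, -5.9]
finger_gap: 0.144
grasp_force: 31.1
```

play_rows(
  series=[
    {"x":0,"y":0,"z":-0.015,"roll":0,"claw":0},
    {"x":0,"y":0,"z":-0.015,"roll":0,"claw":0},
    {"x":0,"y":0,"z":0,"roll":0,"claw":0},
  ],
)

```text
clock: 6.3
tool_pos: [0.5328, 0.1718, 0.0751]
eef_rot: [0.006, 1.0, 0.0, 0.0]
ft_force: [5.4, 4.1, -6.8]
finger_gap: 0.143
grasp_force: 31.1
```

play_rows(
  series=[
    {"x":0,"y":0,"z":-0.015,"roll":0,"claw":0},
    {"x":0,"y":0,"z":-0.015,"roll":0,"claw":0},
    {"x":0,"y":0,"z":0,"roll":0,"claw":0},
  ],
)

```text
clock: 6.6
tool_pos: [0.5328, 0.1718, 0.0758]
eef_rot: [0.006, 1.0, 0.0, 0.0]
ft_force: [5.4, 4.1, -7.2]
finger_gap: 0.146
grasp_force: 31.1
```

play_rows(
  series=[
    {"x":0,"y":0,"z":-0.015,"roll":0,"claw":0},
    {"x":0,"y":0,"z":-0.015,"roll":0,"claw":0},
    {"x":0,"y":0,"z":0,"roll":0,"claw":0},
  ],
)

```text
clock: 6.9
tool_pos: [0.5328, 0.1718, 0.0766]
eef_rot: [0.006, 1.0, 0.0, 0.0]
ft_force: [4.8, 4.5, -7.8]
finger_gap: 0.144
grasp_force: 31.1
```

play_rows(
  series=[
    {"x":0,"y":0,"z":-0.015,"roll":0,"claw":0},
    {"x":0,"y":0,"z":-0.015,"roll":0,"claw":0},
    {"x":0,"y":0,"z":0,"roll":0,"claw":0},
  ],
)

```text
clock: 7.2
tool_pos: [0.5328, 0.1718, 0.0773]
eef_rot: [0.006, 1.0, 0.0, 0.0]
ft_force: [3.9, 4.3, -7.1]
finger_gap: 0.142
grasp_force: 31.1
```

play_rows(
  series=[
    {"x":0,"y":0,"z":-0.015,"roll":0,"claw":0},
    {"x":0,"y":0,"z":-0.015,"roll":0,"claw":0},
    {"x":0,"y":0,"z":0,"roll":0,"claw":0},
  ],
)

```text
clock: 7.5
tool_pos: [0.5328, 0.1718, 0.0781]
eef_rot: [0.006, 1.0, 0.0, 0.0]
ft_force: [4.0, 4.7, -6.6]
finger_gap: 0.141
grasp_force: 31.1
```

play_rows(
  series=[
    {"x":0,"y":0,"z":-0.015,"roll":0,"claw":0},
    {"x":0,"y":0,"z":-0.015,"roll":0,"claw":0},
    {"x":0,"y":0,"z":0,"roll":0,"claw":0},
  ],
)

```text
clock: 7.8
tool_pos: [0.5328, 0.1718, 0.0788]
eef_rot: [0.006, 1.0, 0.0, 0.0]
ft_force: [4.8, 4.8, -7.2]
finger_gap: 0.145
grasp_force: 31.1
```

play_rows(
  series=[
    {"x":0,"y":0,"z":-0.015,"roll":0,"claw":0},
    {"x":0,"y":0,"z":-0.015,"roll":0,"claw":0},
    {"x":0,"y":0,"z":0,"roll":0,"claw":0},
  ],
)

```text
clock: 8.1
tool_pos: [0.5328, 0.1717, 0.0796]
eef_rot: [0.006, 1.0, 0.0, 0.0]
ft_force: [5.7, 4.2, -6.9]
finger_gap: 0.142
grasp_force: 31.0
```

Run:
```python
from h import *
p,K,o,M=cam('wrist'); a=p[100:384,120:400]
q,_,_,_=cam('side'); b=q[140:240,190:290]
print(manip.observe()['ft_force'],manip.observe()['wrist_torque'])
save(np.hstack([cv2.resize(a,(400,400)),cv2.resize(b,(400,400),interpolation=cv2.INTER_CUBIC)]),'lift.png')
```

```text
[ 4.63652366  4.54178044 -7.31325039] [ 0.72010495 -0.86622888 -0.00433579]
```

View pics/lift.png

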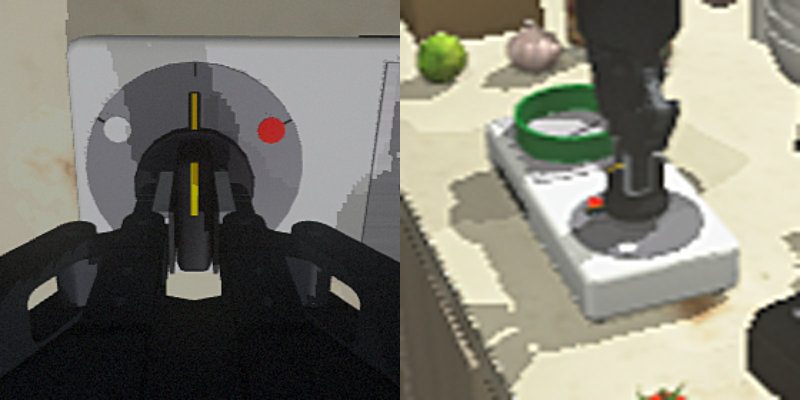

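The knob is coming up with the fingers and its skirt stands clear of the plate in the side view. In the wrist crop the pointer is at (194,110), the red mark at (271,130) and the white at (117,130). I continue the lift.

play_rows(
  series=[
    {"x":0,"y":0,"z":-0.015,"roll":0,"claw":0},
    {"x":0,"y":0,"z":-0.015,"roll":0,"claw":0},
    {"x":0,"y":0,"z":0,"roll":0,"claw":0},
  ],
)

```text
clock: 8.5
tool_pos: [0.5328, 0.1718, 0.0803]
eef_rot: [0.006, 1.0, 0.0, 0.0]
ft_force: [4.5, 4.9, -6.9]
finger_gap: 0.144
grasp_force: 31.0
```

play_rows(
  series=[
    {"x":0,"y":0,"z":-0.015,"roll":0,"claw":0},
    {"x":0,"y":0,"z":-0.015,"roll":0,"claw":0},
    {"x":0,"y":0,"z":0,"roll":0,"claw":0},
  ],
)

```text
clock: 8.8
tool_pos: [0.5328, 0.1718, 0.081]
eef_rot: [0.006, 1.0, 0.0, 0.0]
ft_force: [5.4, 4.2, -7.3]
finger_gap: 0.142
grasp_force: 31.0
```

play_rows(
  series=[
    {"x":0,"y":0,"z":-0.015,"roll":0,"claw":0},
    {"x":0,"y":0,"z":-0.015,"roll":0,"claw":0},
    {"x":0,"y":0,"z":0,"roll":0,"claw":0},
  ],
)

```text
clock: 9.1
tool_pos: [0.5328, 0.1718, 0.0818]
eef_rot: [0.006, 1.0, 0.0, 0.0]
ft_force: [5.5, 3.9, -7.1]
finger_gap: 0.147
grasp_force: 31.0
```

play_rows(
  series=[
    {"x":0,"y":0,"z":-0.015,"roll":0,"claw":0},
    {"x":0,"y":0,"z":-0.015,"roll":0,"claw":0},
    {"x":0,"y":0,"z":0,"roll":0,"claw":0},
  ],
)

```text
clock: 9.4
tool_pos: [0.5328, 0.1718, 0.0825]
eef_rot: [0.006, 1.0, 0.0, 0.0]
ft_force: [4.9, 3.9, -8.3]
finger_gap: 0.14
grasp_force: 31.0
```

play_rows(
  series=[
    {"x":0,"y":0,"z":-0.015,"roll":0,"claw":0},
    {"x":0,"y":0,"z":-0.015,"roll":0,"claw":0},
    {"x":0,"y":0,"z":0,"roll":0,"claw":0},
  ],
)

```text
clock: 9.7
tool_pos: [0.5328, 0.1718, 0.0833]
eef_rot: [0.006, 1.0, 0.0, 0.0]
ft_force: [5.4, 4.6, -8.0]
finger_gap: 0.142
grasp_force: 31.0
```

play_rows(
  series=[
    {"x":0,"y":0,"z":-0.015,"roll":0,"claw":0},
    {"x":0,"y":0,"z":-0.015,"roll":0,"claw":0},
    {"x":0,"y":0,"z":0,"roll":0,"claw":0},
  ],
)

```text
clock: 10.0
tool_pos: [0.5328, 0.1718, 0.084]
eef_rot: [0.006, 1.0, 0.0, 0.0]
ft_force: [4.0, 4.0, -8.0]
finger_gap: 0.144
grasp_force: 31.0
```

play_rows(
  series=[
    {"x":0,"y":0,"z":-0.015,"roll":0,"claw":0},
    {"x":0,"y":0,"z":-0.015,"roll":0,"claw":0},
    {"x":0,"y":0,"z":0,"roll":0,"claw":0},
  ],
)

```text
clock: 10.3
tool_pos: [0.5328, 0.1718, 0.0847]
eef_rot: [0.006, 1.0, 0.0, 0.0]
ft_force: [5.0, 4.3, -7.4]
finger_gap: 0.141
grasp_force: 31.0
```

play_rows(
  series=[
    {"x":0,"y":0,"z":-0.015,"roll":0,"claw":0},
    {"x":0,"y":0,"z":-0.015,"roll":0,"claw":0},
    {"x":0,"y":0,"z":0,"roll":0,"claw":0},
  ],
)

```text
clock: 10.6
tool_pos: [0.5328, 0.1718, 0.0855]
eef_rot: [0.006, 1.0, 0.0, 0.0]
ft_force: [4.7, 5.3, -8.9]
finger_gap: 0.144
grasp_force: 31.0
```

play_rows(
  series=[
    {"x":0,"y":0,"z":-0.015,"roll":0,"claw":0},
    {"x":0,"y":0,"z":-0.015,"roll":0,"claw":0},
    {"x":0,"y":0,"z":0,"roll":0,"claw":0},
  ],
)

```text
clock: 10.9
tool_pos: [0.5328, 0.1718, 0.0862]
eef_rot: [0.006, 1.0, 0.0, 0.0]
ft_force: [5.0, 5.4, -7.5]
finger_gap: 0.144
grasp_force: 30.9
```

play_rows(
  series=[
    {"x":0,"y":0,"z":-0.015,"roll":0,"claw":0},
    {"x":0,"y":0,"z":-0.015,"roll":0,"claw":0},
    {"x":0,"y":0,"z":0,"roll":0,"claw":0},
  ],
)

```text
clock: 11.2
tool_pos: [0.5328, 0.1717, 0.0869]
eef_rot: [0.006, 1.0, 0.0, 0.0]
ft_force: [4.8, 5.4, -10.0]
finger_gap: 0.146
grasp_force: 30.8
```

Run:
```python
from h import *
for i in range(4):
    p,K,o,M=cam('wrist'); s=manip.observe(); print(s['ft_force'].round(2),s['tool_pos'].round(5),s['wrist_torque'].round(3))
np.savez('w4.npz',p=p,K=K,o=o,M=M)
hsv=cv2.cvtColor(p,cv2.COLOR_RGB2HSV).astype(int); H,S,V=hsv[...,0],hsv[...,1],hsv[...,2]
y=((H>18)&(H<35)&(S>120)&(V>90)).astype(np.uint8); y[:, :200]=0; y[:,320:]=0
k,l,st,c=cv2.connectedComponentsWithStats(y)
for i in range(1,k):
    if st[i,4]>8: print(st[i],c[i])
```

```text
[ 5.64  4.52 -8.84] [0.53283 0.17174 0.08693] [ 0.78  -0.988 -0.001]
[ 5.51  4.66 -8.09] [0.53282 0.17177 0.08692] [ 0.821 -0.942  0.01 ]
[ 4.79  4.79 -8.65] [0.53281 0.17174 0.08691] [ 0.813 -0.971 -0.036]
[ 5.29  4.92 -9.03] [0.53281 0.17178 0.08691] [ 0.806 -0.984 -0.039]
[254 166   4  26 102] [255.52941176 178.70588235]
[253 216   6  37 188] [255.95212766 233.98404255]
```

play_rows(
  series=[
    {"x":0,"y":0,"z":-0.015,"roll":0,"claw":0},
    {"x":0,"y":0,"z":-0.015,"roll":0,"claw":0},
    {"x":0,"y":0,"z":0,"roll":0,"claw":0},
  ],
)

```text
clock: 11.7
tool_pos: [0.5328, 0.1718, 0.0873]
eef_rot: [0.006, 1.0, 0.0, -0.0]
ft_force: [8.2, 4.8, -12.8]
finger_gap: 0.142
grasp_force: 30.2
```

The upper stop is felt: force rose to -12.8 N with little motion, so the stop is at z of about 0.087. I back off 1 mm and start a small turn.

play_rows(
  series=[
    {"x":0,"y":0,"z":0.02,"roll":0,"claw":0},
    {"x":0,"y":0,"z":0.02,"roll":0,"claw":0},
    {"x":0,"y":0,"z":0,"roll":0.4,"claw":0},
    {"x":0,"y":0,"z":0,"roll":0.4,"claw":0},
    {"x":0,"y":0,"z":0,"roll":0,"claw":0},
  ],
)

```text
clock: 12.2
tool_pos: [0.5328, 0.1719, 0.0867]
eef_rot: [0.042, 0.999, 0.0, 0.0]
ft_force: [4.5, 4.8, -7.8]
finger_gap: 0.143
grasp_force: 31.0
```

```bash
cat > st.py <<'E'
from h import *
import sys
s=manip.observe(); x=R.from_quat(s['eef_rot']).as_matrix()[:,1]
print('F',s['ft_force'].round(1),'T',s['wrist_torque'].round(3),s['tool_pos'].round(4),'tool-y deg',np.degrees(np.arctan2(x[1],x[0])).round(2),s['clock'])
E
python3 st.py
```

```text
F [ 4.5  4.8 -7.8] T [ 1.007 -0.941  0.005] [0.5328 0.1719 0.0867] tool-y deg 85.19 12.2
```

play_rows(
  series=[
    {"x":0,"y":0,"z":0,"roll":0.4,"claw":0},
    {"x":0,"y":0,"z":0,"roll":0.4,"claw":0},
    {"x":0,"y":0,"z":0,"roll":0,"claw":0},
  ],
)

```text
clock: 12.5
tool_pos: [0.5328, 0.172, 0.0868]
eef_rot: [0.077, 0.997, 0.0, 0.0]
ft_force: [5.3, 5.8, -8.3]
finger_gap: 0.143
grasp_force: 31.0
```

```bash
python3 st.py
```

```text
F [ 5.3  5.8 -8.3] T [ 1.092 -0.938 -0.004] [0.5328 0.172  0.0868] tool-y deg 81.19 12.5
```

Free to turn, with no torque. I continue the turn.

play_rows(
  series=[
    {"x":0,"y":0,"z":0,"roll":0.6,"claw":0},
    {"x":0,"y":0,"z":0,"roll":0.8,"claw":0},
    {"x":0,"y":0,"z":0,"roll":0.8,"claw":0},
    {"x":0,"y":0,"z":0,"roll":0.8,"claw":0},
    {"x":0,"y":0,"z":0,"roll":0.8,"claw":0},
    {"x":0,"y":0,"z":0,"roll":0.8,"claw":0},
    {"x":0,"y":0,"z":0,"roll":0.8,"claw":0},
    {"x":0,"y":0,"z":0,"roll":0.8,"claw":0},
    {"x":0,"y":0,"z":0,"roll":0.8,"claw":0},
    {"x":0,"y":0,"z":0,"roll":0.8,"claw":0},
    {"x":0,"y":0,"z":0,"roll":0.6,"claw":0},
    {"x":0,"y":0,"z":0,"roll":0,"claw":0},
  ],
)

```text
clock: 13.7
tool_pos: [0.5333, 0.1728, 0.087]
eef_rot: [0.429, 0.903, 0.001, 0.0]
ft_force: [8.8, 13.0, -10.4]
finger_gap: 0.146
grasp_force: 30.9
```

```bash
python3 st.py
cat > pt.py <<'E'
from w import *
import sys
p,K,o,M=cam('wrist'); s=manip.observe()
hsv=cv2.cvtColor(p,cv2.COLOR_RGB2HSV).astype(int); H,S,V=hsv[...,0],hsv[...,1],hsv[...,2]
zk=float(sys.argv[1])  # knob origin z
ax=np.array([.5328,.1718])
y=(H>18)&(H<35)&(S>120)&(V>90); y[:,:180]=0; y[:,330:]=0
for st,c,m in comps(y,8):
    v,u=np.nonzero(m); e=[onplane(K,o,M,u[i],v[i],zk+z)[:2] for z in(.004,) for i in(v.argmin(),v.argmax())]
    print('yel',st,c.round(1),'ends@ptr',np.round(e,4)); q=onplane(K,o,M,*c,zk+.005)[:2]-ax; print('  ang from axis',np.degrees(np.arctan2(q[1],q[0])).round(1),'r',np.hypot(*q).round(4))
r=((H<8)|(H>172))&(S>150)&(V>90)
for st,c,m in comps(r,20):
    q=onplane(K,o,M,*c,.0512)[:2]
    if np.hypot(*(q-ax))<.06: d=q-ax; print('red',c.round(1),q.round(4),'ang',np.degrees(np.arctan2(d[1],d[0])).round(1),np.hypot(*d).round(4))
save(p[80:384],'pt_%d.png'%round(s['clock']*100)); print('pt_%d.png'%round(s['clock']*100))
E
python3 pt.py 0.0692
```

```text
F [  8.8  13.  -10.4] T [ 2.266 -1.484  0.014] [0.5333 0.1728 0.087 ] tool-y deg 39.16 13.7
yel [254 166   5  26 128] [256.  178.3] ends@ptr [[0.5068 0.2016]
 [0.5168 0.1902]]
  ang from axis 129.5 r 0.0324
yel [255 215   4  37 148] [256.5 233. ] ends@ptr [[0.5265 0.1784]
 [0.5419 0.1595]]
  ang from axis -46.6 r 0.0024
red [266.8 159.8] [0.5131 0.2072] ang 119.1 0.0405
pt_1375.png
```

play_rows(
  series=[
    {"x":0.01,"y":0.04,"z":0.01,"roll":0,"claw":0},
    {"x":0,"y":0,"z":0,"roll":0.5,"claw":0},
    {"x":0,"y":0,"z":0,"roll":0.5,"claw":0},
    {"x":0,"y":0,"z":0,"roll":0.5,"claw":0},
    {"x":0,"y":0,"z":0,"roll":0.5,"claw":0},
    {"x":0,"y":0,"z":0,"roll":0,"claw":0},
  ],
)

```text
clock: 14.35
tool_pos: [0.5336, 0.1731, 0.0866]
eef_rot: [0.506, 0.862, 0.001, 0.0]
ft_force: [5.3, 8.2, -7.4]
finger_gap: 0.147
grasp_force: 31.1
```

```bash
python3 st.py; python3 pt.py 0.0692
```

```text
F [ 5.3  8.2 -7.4] T [ 1.551 -1.02   0.026] [0.5336 0.1731 0.0866] tool-y deg 29.18 14.35
yel [254 166   4  26 103] [255.5 178.4] ends@ptr [[0.5125 0.2058]
 [0.5204 0.1929]]
  ang from axis 119.6 r 0.0324
yel [254 215   5  38 187] [256.  233.4] ends@ptr [[0.5278 0.1796]
 [0.5395 0.1575]]
  ang from axis -58.6 r 0.0025
red [256.3 158.1] [0.5131 0.2077] ang 118.8 0.041
pt_1440.png
```

The pointer is at 119.6° and the red mark at 118.8°, so it is aligned within the 4° play. I lower it gently.

play_rows(
  series=[
    {"x":0.01,"y":0.015,"z":0.03,"roll":0,"claw":0},
    {"x":0,"y":0,"z":0.03,"roll":0,"claw":0},
    {"x":0,"y":0,"z":0.03,"roll":0,"claw":0},
    {"x":0,"y":0,"z":0.03,"roll":0,"claw":0},
    {"x":0,"y":0,"z":0,"roll":0,"claw":0},
  ],
)

```text
clock: 14.9
tool_pos: [0.5336, 0.1732, 0.0835]
eef_rot: [0.506, 0.863, 0.0, -0.0]
ft_force: [5.1, 6.0, -7.0]
finger_gap: 0.144
grasp_force: 31.0
```

play_rows(
  series=[
    {"x":0,"y":0,"z":0.04,"roll":0,"claw":0},
    {"x":0,"y":0,"z":0.04,"roll":0,"claw":0},
    {"x":0,"y":0,"z":0,"roll":0,"claw":0},
  ],
)

```text
clock: 15.2
tool_pos: [0.5336, 0.1732, 0.0815]
eef_rot: [0.506, 0.863, 0.0, -0.0]
ft_force: [5.4, 6.7, -8.0]
finger_gap: 0.15
grasp_force: 31.1
```

The spring load is intact, so the knob is inside the notch and not resting on a ledge. I keep lowering.

play_rows(
  series=[
    {"x":0,"y":0,"z":0.05,"roll":0,"claw":0},
    {"x":0,"y":0,"z":0.05,"roll":0,"claw":0},
    {"x":0,"y":0,"z":0.05,"roll":0,"claw":0},
    {"x":0,"y":0,"z":0.05,"roll":0,"claw":0},
    {"x":0,"y":0,"z":0.05,"roll":0,"claw":0},
    {"x":0,"y":0,"z":0.05,"roll":0,"claw":0},
    {"x":0,"y":0,"z":0.05,"roll":0,"claw":0},
    {"x":0,"y":0,"z":0.05,"roll":0,"claw":0},
    {"x":0,"y":0,"z":0,"roll":0,"claw":0},
  ],
)

```text
clock: 16.1
tool_pos: [0.5336, 0.1732, 0.0715]
eef_rot: [0.506, 0.863, 0.0, -0.0]
ft_force: [5.7, 5.6, -6.7]
finger_gap: 0.143
grasp_force: 31.2
```

```bash
python3 st.py; python3 pt.py 0.054
```

```text
F [ 5.7  5.6 -6.7] T [ 1.043 -0.775 -0.081] [0.5336 0.1732 0.0715] tool-y deg 29.26 16.1
yel [254 166   4  26 103] [255.5 178.4] ends@ptr [[0.5125 0.2059]
 [0.5204 0.193 ]]
  ang from axis 119.5 r 0.0325
yel [254 215   5  38 186] [256.  233.5] ends@ptr [[0.5273 0.1794]
 [0.5396 0.1575]]
  ang from axis -57.4 r 0.0026
red [256.3 161.1] [0.5128 0.2081] ang 118.9 0.0414
pt_1615.png
```

Lower by 1.5 mm more, then open gently.

play_rows(
  series=[
    {"x":0,"y":0,"z":0.03,"roll":0,"claw":0},
    {"x":0,"y":0,"z":0.03,"roll":0,"claw":0},
    {"x":0,"y":0,"z":0,"roll":0,"claw":0},
  ],
  squeeze=20,
)

```text
clock: 16.45
tool_pos: [0.5336, 0.1732, 0.0701]
eef_rot: [0.506, 0.863, 0.0, -0.0]
ft_force: [4.8, 6.3, -7.2]
finger_gap: 0.147
grasp_force: 31.2
```

play_rows(
  series=[
    {"x":0,"y":0,"z":0,"roll":0,"claw":0.16},
    {"x":0,"y":0,"z":0,"roll":0,"claw":0.2},
    {"x":0,"y":0,"z":0,"roll":0,"claw":0.3},
    {"x":0,"y":0,"z":0,"roll":0,"claw":0.5},
    {"x":0,"y":0,"z":0,"roll":0,"claw":0.5},
    {"x":0,"y":0,"z":-1,"roll":0,"claw":0.6},
    {"x":0,"y":0,"z":-1,"roll":0,"claw":0.8},
    {"x":0,"y":0,"z":-1,"roll":0,"claw":1},
    {"x":0,"y":0,"z":-1,"roll":0,"claw":1},
    {"x":0,"y":0,"z":0,"roll":0,"claw":1},
    {"x":0,"y":0,"z":0,"roll":0,"claw":1},
  ],
)

```text
clock: 17.55
tool_pos: [0.5335, 0.1728, 0.1706]
eef_rot: [0.506, 0.863, 0.0, 0.0]
ft_force: [-0.5, -0.7, -0.1]
finger_gap: 1.001
grasp_force: 0.0
```

```bash
python3 st.py; python3 pt.py 0.0515;  python3 - <<'E'
from w import *
p,K,o,M=cam('wrist'); np.savez('w5.npz',p=p,K=K,o=o,M=M); save(p,'w5.png'); full('w5.npz')
E
```

```text
F [-0.5 -0.7 -0.1] T [ 0.004  0.039 -0.01 ] [0.5335 0.1728 0.1706] tool-y deg 29.26 17.55
yel [255 147   3  16  46] [256.  154.6] ends@ptr [[0.5126 0.2059]
 [0.5196 0.1934]]
  ang from axis 119.3 r 0.0325
yel [255 173   3  23  69] [256. 184.] ends@ptr [[0.5249 0.184 ]
 [0.5357 0.1646]]
  ang from axis 118.8 r 0.0038
red [256.3 144.7] [0.5128 0.208 ] ang 118.9 0.0413
pt_1760.png
w5.npz red 100 [256.8 144.9] @.051 [0.5128 0.208 ] @.031 [0.5139 0.2063]
w5.npz cup (349.7, 36.9) (122.0123519897461, 139.41439819335938) @.074 [0.5343 0.3196]
w5.npz dial (256.0, 184.1) (100.0095443725586, 103.33617401123047) @.05 [0.5312 0.1737]
w5.npz white 103 [221.5 206.6] [0.5121 0.1362]
w5.npz yellow [255 147   3  16  47] [256.  154.7] @.055 [0.5165 0.1999] @.0875 [0.5144 0.2037]
w5.npz yellow [255 173   3  23  68] [256.  184.2] @.055 [0.5307 0.1747] @.0875 [0.5268 0.1817]
sep 0.0718 axis [0.533  0.1718] yaw -0.6
```

View pics/w5.png

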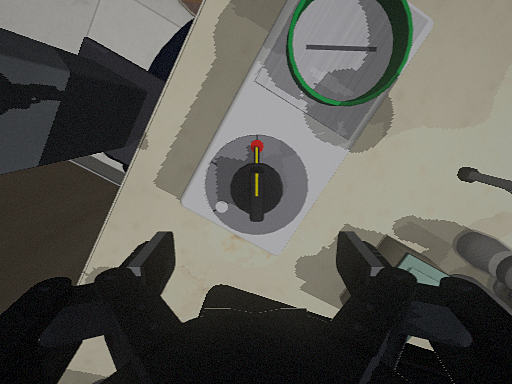

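The pointer tip now lies on the red disc at (257,145), and the bar and pointer scale match the fully-down state. Step 2 is met. Next I move over the tomato.

play_rows(
  series=[
    {"x":-0.78,"y":-0.84,"z":-0.25,"roll":0,"claw":1},
    {"x":-0.78,"y":-0.84,"z":-0.25,"roll":0,"claw":1},
    {"x":-0.78,"y":-0.84,"z":-0.25,"roll":0,"claw":1},
    {"x":-0.78,"y":-0.84,"z":-0.25,"roll":0,"claw":1},
    {"x":-0.78,"y":-0.84,"z":-0.25,"roll":0,"claw":1},
    {"x":-0.78,"y":-0.84,"z":-0.25,"roll":0,"claw":1},
    {"x":-0.78,"y":-0.84,"z":-0.25,"roll":0,"claw":1},
    {"x":-0.78,"y":-0.84,"z":-0.25,"roll":0,"claw":1},
  ],
)

```text
clock: 18.45
tool_pos: [0.4625, -0.0464, 0.2199]
eef_rot: [0.506, 0.863, -0.0, -0.001]
ft_force: [-0.3, 0.0, -0.8]
finger_gap: 1.002
grasp_force: 0.0
```

play_rows(
  series=[
    {"x":0,"y":0,"z":0,"roll":-1,"claw":1},
    {"x":0,"y":0,"z":0,"roll":-1,"claw":1},
    {"x":0,"y":0,"z":0,"roll":-1,"claw":1},
    {"x":0,"y":0,"z":0,"roll":-1,"claw":1},
    {"x":0,"y":0,"z":0,"roll":-1,"claw":1},
    {"x":0,"y":0,"z":0,"roll":-1,"claw":1},
    {"x":0,"y":0,"z":0,"roll":-1,"claw":1},
    {"x":0,"y":0,"z":0,"roll":-1,"claw":1},
    {"x":0,"y":0,"z":0,"roll":-1,"claw":1},
    {"x":0,"y":0,"z":0,"roll":-1,"claw":1},
    {"x":0,"y":0,"z":0,"roll":0,"claw":1},
    {"x":0,"y":0,"z":0,"roll":0,"claw":1},
  ],
)

```text
clock: 19.65
tool_pos: [0.4631, -0.0454, 0.22]
eef_rot: [0.095, 0.995, 0.0, -0.001]
ft_force: [0.3, 0.6, -0.8]
finger_gap: 0.997
grasp_force: 0.0
```

```bash
python3 st.py
cat > tom.py <<'E'
from w import *
import sys
p,K,o,M=cam('wrist'); f=sys.argv[1]; np.savez(f+'.npz',p=p,K=K,o=o,M=M); save(p,f+'.png')
def tc(f):
    d=np.load(f+'.npz'); p,K,o,M=[d[k] for k in 'pKoM']
    hsv=cv2.cvtColor(p,cv2.COLOR_RGB2HSV).astype(int); H,S,V=hsv[...,0],hsv[...,1],hsv[...,2]
    m=(((H<15)|(H>170))&(S>140)&(V>60)).astype(np.uint8)
    m=cv2.morphologyEx(m,cv2.MORPH_CLOSE,np.ones((15,15)))
    best=None
    for st,c,mm in comps(m,300):
        q=onplane(K,o,M,*c,.03)
        if abs(q[0]-.463)<.04 and abs(q[1]+.045)<.05:
            h=cv2.convexHull(np.vstack(cv2.findContours(mm.astype(np.uint8),0,2)[0])); e=cv2.fitEllipse(h)
            dist=np.linalg.norm(q-o); print(f,'ell',np.round(e[0],1),np.round(e[1],1),'diam',(np.array(e[1])/K[0,0]*dist).round(4),'@.028',onplane(K,o,M,*e[0],.028).round(4))
            best=ray(K,M,*e[0])
    return o,best
a=tc(f); b=tc('w3')
for other in sys.argv[2:]+['w3']:
    b=tc(other)
    if a[1] is not None and b[1] is not None: print(other,'tri',tri(*a,*b))
E
python3 tom.py t1
```

```text
F [ 0.3  0.6 -0.8] T [-0.024 -0.03   0.016] [ 0.4631 -0.0454  0.22  ] tool-y deg 79.12 19.65
t1 ell [257.5 173.4] [43.9 44.4] diam [0.0551 0.0557] @.028 [ 0.4637 -0.0438  0.028 ]
w3 ell [ 50.5 120.7] [51.7 67.1] diam [0.0698 0.0906] @.028 [ 0.464  -0.0448  0.028 ]
w3 ell [ 50.5 120.7] [51.7 67.1] diam [0.0698 0.0906] @.028 [ 0.464  -0.0448  0.028 ]
w3 tri (array([ 0.46373605, -0.04388168,  0.02914846]), np.float64(0.0005469942838679184))
```

View pics/t1.png

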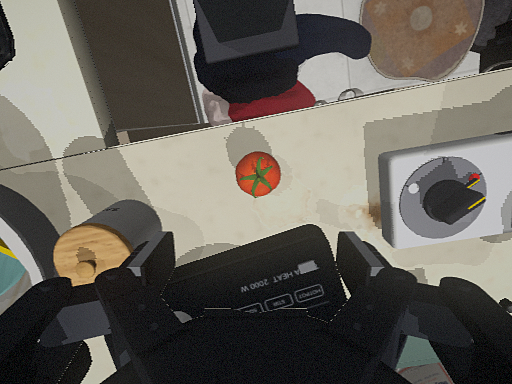

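The tomato is centred at (257,173), which gives (0.4637,-0.0438) and z about 0.029; its diameter is about 56 mm. The salt canister at (92,252) and the hob are clear of the fingers. I descend and grip.

play_rows(
  series=[
    {"x":0,"y":0.06,"z":1,"roll":0,"claw":1},
    {"x":0,"y":0,"z":1,"roll":0,"claw":1},
    {"x":0,"y":0,"z":1,"roll":0,"claw":1},
    {"x":0,"y":0,"z":1,"roll":0,"claw":1},
    {"x":0,"y":0,"z":1,"roll":0,"claw":1},
    {"x":0,"y":0,"z":1,"roll":0,"claw":1},
    {"x":0,"y":0,"z":1,"roll":0,"claw":1},
    {"x":0,"y":0,"z":1,"roll":0,"claw":1},
    {"x":0,"y":0,"z":0,"roll":0,"claw":1},
  ],
)

```text
clock: 20.6
tool_pos: [0.4618, -0.0436, 0.018]
eef_rot: [0.094, 0.996, 0.0, -0.003]
ft_force: [0.3, -0.3, 0.3]
finger_gap: 0.995
grasp_force: 0.0
```

play_rows(
  series=[
    {"x":0,"y":0,"z":0,"roll":0,"claw":0.85},
    {"x":0,"y":0,"z":0,"roll":0,"claw":0.75},
    {"x":0,"y":0,"z":0,"roll":0,"claw":0.68},
    {"x":0,"y":0,"z":0,"roll":0,"claw":0.6},
    {"x":0,"y":0,"z":0,"roll":0,"claw":0.5},
    {"x":0,"y":0,"z":0,"roll":0,"claw":0.5},
  ],
  squeeze=20,
)

```text
clock: 21.2
tool_pos: [0.4643, -0.044, 0.022]
eef_rot: [0.094, 0.996, -0.0, 0.001]
ft_force: [-2.7, 0.5, 11.4]
finger_gap: 0.646
grasp_force: 19.0
```

play_rows(
  series=[
    {"x":0,"y":0,"z":-0.2,"roll":0,"claw":0.5},
    {"x":0,"y":0,"z":-0.4,"roll":0,"claw":0.5},
    {"x":0,"y":0,"z":-0.8,"roll":0,"claw":0.5},
    {"x":0,"y":0,"z":-1,"roll":0,"claw":0.5},
    {"x":0,"y":0,"z":-1,"roll":0,"claw":0.5},
    {"x":0,"y":0,"z":-1,"roll":0,"claw":0.5},
    {"x":0,"y":0,"z":-0.8,"roll":0,"claw":0.5},
    {"x":0,"y":0,"z":-0.4,"roll":0,"claw":0.5},
    {"x":0,"y":0,"z":0,"roll":0,"claw":0.5},
  ],
)

```text
clock: 22.1
tool_pos: [0.464, -0.044, 0.1619]
eef_rot: [0.094, 0.996, -0.0, 0.001]
ft_force: [-0.5, 0.1, -0.8]
finger_gap: 0.642
grasp_force: 21.4
```

```bash
python3 st.py
python3 - <<'E'
from w import *
s=manip.observe(); Rt=R.from_quat(s['eef_rot']).as_matrix()
print('units to cup',(Rt.T@(np.array([.5337,.3185,s['tool_pos'][2]])-s['tool_pos'])/.025).round(2))
p,K,o,M=cam('wrist'); np.savez('g1.npz',p=p,K=K,o=o,M=M)
hsv=cv2.cvtColor(p,cv2.COLOR_RGB2HSV).astype(int); H,S,V=hsv[...,0],hsv[...,1],hsv[...,2]
m=(((H<15)|(H>170))&(S>140)&(V>60)); m[:150]=0
for st,c,mm in comps(m,200): print(st,c)
c=np.array(s['tool_pos'])+Rt@np.array([0,0,-.01]); print('proj of held centre guess',proj(K,o,M,c))
q,*_=cam('side'); save(np.hstack([p[84:384,100:400],cv2.resize(q[120:320,150:350],(300,300))]),'g1.png')
E
```

```text
F [-0.5  0.1 -0.8] T [-0.02  -0.019 -0.043] [ 0.464  -0.044   0.1619] tool-y deg 79.26 22.1
units to cup [-0.04 14.77  0.  ]
[ 204  192  103   90 5366] [256.8637719 230.9118524]
[211 266  36  27 590] [229.38305085 275.96440678]
[247 270  36  27 507] [263.33136095 285.95266272]
proj of held centre guess [257.12557132 247.33429852]
```

View pics/g1.png

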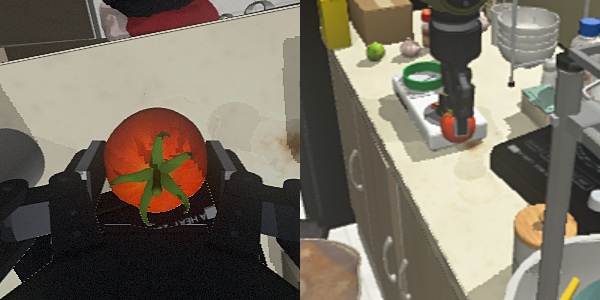

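The tomato is held squarely between the pads, centred at about (156,165) in the crop, and hangs clear. This was the last picture I may view. I carry it to the cup.

play_rows(
  series=[
    {"x":0,"y":0.4,"z":0,"roll":0,"claw":0.5},
    {"x":0,"y":0.7,"z":0,"roll":0,"claw":0.5},
    {"x":0,"y":0.9,"z":0,"roll":0,"claw":0.5},
    {"x":0,"y":0.9,"z":0,"roll":0,"claw":0.5},
    {"x":0,"y":0.9,"z":0,"roll":0,"claw":0.5},
    {"x":0,"y":0.9,"z":0,"roll":0,"claw":0.5},
    {"x":0,"y":0.9,"z":0,"roll":0,"claw":0.5},
    {"x":0,"y":0.9,"z":0,"roll":0,"claw":0.5},
    {"x":0,"y":0.9,"z":0,"roll":0,"claw":0.5},
    {"x":0,"y":0.9,"z":0,"roll":0,"claw":0.5},
    {"x":0,"y":0.9,"z":0,"roll":0,"claw":0.5},
    {"x":0,"y":0.9,"z":0,"roll":0,"claw":0.5},
  ],
)

```text
clock: 23.4
tool_pos: [0.5101, 0.2057, 0.1594]
eef_rot: [0.093, 0.996, -0.0, -0.001]
ft_force: [-0.7, -0.2, -0.9]
finger_gap: 0.642
grasp_force: 21.4
```

play_rows(
  series=[
    {"x":0,"y":0.9,"z":0,"roll":0,"claw":0.5},
    {"x":0,"y":0.9,"z":0,"roll":0,"claw":0.5},
    {"x":0,"y":0.9,"z":0,"roll":0,"claw":0.5},
    {"x":0,"y":0.9,"z":0,"roll":0,"claw":0.5},
    {"x":0,"y":0.7,"z":0,"roll":0,"claw":0.5},
    {"x":0,"y":0.37,"z":0,"roll":0,"claw":0.5},
    {"x":0,"y":0,"z":0,"roll":0,"claw":0.5},
    {"x":0,"y":0,"z":0,"roll":0,"claw":0.5},
  ],
)

```text
clock: 24.2
tool_pos: [0.532, 0.3185, 0.16]
eef_rot: [0.094, 0.996, -0.0, -0.0]
ft_force: [-1.2, -0.0, -1.3]
finger_gap: 0.637
grasp_force: 21.4
```

```bash
python3 st.py
cat > g2.py <<'E'
from w import *
s=manip.observe(); Rt=R.from_quat(s['eef_rot']).as_matrix()
print('units to cup',(Rt.T@(np.array([.5337,.3185,s['tool_pos'][2]])-s['tool_pos'])/.025).round(3))
for n in('wrist','side','scene'):
    p,K,o,M=cam(n)
    hsv=cv2.cvtColor(p,cv2.COLOR_RGB2HSV).astype(int); H,S,V=hsv[...,0],hsv[...,1],hsv[...,2]
    for nm,m in(('red',((H<15)|(H>170))&(S>140)&(V>60)),('green',(H>50)&(H<85)&(S>120)&(V>40))):
        for st,c,mm in comps(m,60):
            if n=='wrist' and st[1]<40: pass
            if n!='wrist' and np.hypot(*(c-proj(K,o,M,(.5337,.3185,.08))))>60: continue
            print(n,nm,st,c.round(1))
    print(n,'proj cup rim c',proj(K,o,M,(.5337,.3185,.074)).round(1),'held tomato c',proj(K,o,M,np.array(s['tool_pos'])+[0,0,.007]).round(1))
E
python3 g2.py
```

```text
F [-1.2 -0.  -1.3] T [0.006 0.019 0.063] [0.532  0.3185 0.16  ] tool-y deg 79.27 24.2
units to cup [-0.066  0.012 -0.   ]
wrist red [134 186  13  13 108] [140.5 191.8]
wrist red [ 204  192  103   90 5318] [256.8 231. ]
wrist red [211 265  36  27 574] [229.6 275.6]
wrist red [247 271  36  26 506] [263.3 285.9]
wrist green [202 144 111  82 929] [253.6 174.2]
wrist proj cup rim c [256.9 198.7] held tomato c [257.1 244.8]
side red [222 136  18  15 132] [229.9 143.6]
side green [219 161  29  20 141] [228.3 169.7]
side proj cup rim c [231.2 167. ] held tomato c [229.3 141.1]
scene red [208 131  16  15 119] [214.6 138.4]
scene green [204 159  28  16 274] [217.6 166.3]
scene proj cup rim c [216.  163.2] held tomato c [214.6 136.1]
```

play_rows(
  series=[
    {"x":-0.06,"y":0,"z":0.6,"roll":0,"claw":0.5},
    {"x":0,"y":0,"z":0.8,"roll":0,"claw":0.5},
    {"x":0,"y":0,"z":0.8,"roll":0,"claw":0.5},
    {"x":0,"y":0,"z":0.6,"roll":0,"claw":0.5},
    {"x":0,"y":0,"z":0.3,"roll":0,"claw":0.5},
    {"x":0,"y":0,"z":0.2,"roll":0,"claw":0.5},
    {"x":0,"y":0,"z":0.1,"roll":0,"claw":0.5},
    {"x":0,"y":0,"z":0,"roll":0,"claw":0.5},
  ],
)

```text
clock: 25.15
tool_pos: [0.5339, 0.3186, 0.0758]
eef_rot: [0.094, 0.996, 0.0, 0.0]
ft_force: [-0.2, 0.1, -1.7]
finger_gap: 0.641
grasp_force: 21.4
```

```bash
python3 st.py
```

```text
F [-0.2  0.1 -1.7] T [ 0.015 -0.008  0.008] [0.5339 0.3186 0.0758] tool-y deg 79.26 25.15
```

Lower in small steps to feel contact.

play_rows(
  series=[
    {"x":0,"y":0,"z":0.04,"roll":0,"claw":0.5},
    {"x":0,"y":0,"z":0.04,"roll":0,"claw":0.5},
    {"x":0,"y":0,"z":0.04,"roll":0,"claw":0.5},
    {"x":0,"y":0,"z":0,"roll":0,"claw":0.5},
  ],
)

```text
clock: 25.55
tool_pos: [0.5338, 0.3186, 0.0725]
eef_rot: [0.094, 0.996, -0.0, -0.0]
ft_force: [-0.6, -0.2, -0.6]
finger_gap: 0.642
grasp_force: 21.4
```

play_rows(
  series=[
    {"x":0,"y":0,"z":0.03,"roll":0,"claw":0.5},
    {"x":0,"y":0,"z":0,"roll":0,"claw":0.5},
  ],
)

```text
clock: 25.75
tool_pos: [0.5339, 0.3186, 0.0722]
eef_rot: [0.094, 0.996, 0.0, 0.0]
ft_force: [-1.4, -0.9, 4.1]
finger_gap: 0.644
grasp_force: 21.9
```

Contact at z 0.0722 as predicted, with +4 N. I open just a little, rise, then open fully.

play_rows(
  series=[
    {"x":0,"y":0,"z":0,"roll":0,"claw":0.68},
    {"x":0,"y":0,"z":0,"roll":0,"claw":0.72},
    {"x":0,"y":0,"z":0,"roll":0,"claw":0.75},
    {"x":0,"y":0,"z":0,"roll":0,"claw":0.77},
    {"x":0,"y":0,"z":-0.1,"roll":0,"claw":0.77},
    {"x":0,"y":0,"z":-0.2,"roll":0,"claw":0.8},
    {"x":0,"y":0,"z":-0.4,"roll":0,"claw":0.9},
    {"x":0,"y":0,"z":-0.8,"roll":0,"claw":1},
    {"x":0,"y":0,"z":-1,"roll":0,"claw":1},
    {"x":0,"y":0,"z":-1,"roll":0,"claw":1},
    {"x":0,"y":0,"z":-1,"roll":0,"claw":1},
    {"x":0,"y":0,"z":0,"roll":0,"claw":1},
  ],
)

```text
clock: 26.95
tool_pos: [0.5349, 0.3192, 0.1891]
eef_rot: [0.094, 0.996, 0.002, 0.003]
ft_force: [-0.1, -0.4, -0.3]
finger_gap: 1.001
grasp_force: 0.0
```

```bash
python3 st.py; python3 g2.py; python3 pt.py .0515
python3 - <<'E'
from w import *
p,K,o,M=cam('wrist'); np.savez('f.npz',p=p,K=K,o=o,M=M)
hsv=cv2.cvtColor(p,cv2.COLOR_RGB2HSV).astype(int); H,S,V=hsv[...,0],hsv[...,1],hsv[...,2]
m=cv2.morphologyEx((((H<15)|(H>170))&(S>140)&(V>60)).astype(np.uint8),cv2.MORPH_CLOSE,np.ones((15,15)))
for st,c,mm in comps(m,300):
    e=cv2.fitEllipse(cv2.convexHull(np.vstack(cv2.findContours(mm.astype(np.uint8),0,2)[0]))); print(np.round(e[0],1),np.round(e[1],1),onplane(K,o,M,*e[0],.079).round(4))
E
```

```text
F [-0.1 -0.4 -0.3] T [ 0.002  0.007 -0.015] [0.5349 0.3192 0.1891] tool-y deg 79.27 26.95
units to cup [ 0.042 -0.037 -0.   ]
wrist red [ 225  159   59   56 1783] [253.2 183.1]
wrist red [143 177  12  11  89] [149.4 181.5]
wrist red [249 200  22  17 241] [258.8 209.2]
wrist green [ 205  138  100   97 1113] [251.9 182.9]
wrist proj cup rim c [255.  186.8] held tomato c [257.2 244.9]
side red [224 160  17  14 182] [232.2 166.9]
side green [219 163  25  18  97] [226.3 172.7]
side proj cup rim c [231.2 167. ] held tomato c [229.6 132.2]
scene red [209 157  17  12 172] [217.1 162.3]
scene green [204 160  28  15 192] [217.7 168.8]
scene proj cup rim c [216.  163.2] held tomato c [215.1 127. ]
yel [259 176   1   9   9] [259. 180.] ends@ptr [[0.5245 0.3229]
 [0.5328 0.3213]]
  ang from axis 91.7 r 0.1504
red [149.4 184.2] [0.5127 0.2081] ang 118.9 0.0414
pt_2715.png
[255.7 191.1] [58.4 59.3] [0.5331 0.3177 0.079 ]
```

The tomato rests at (0.533,0.318), within 2 mm of the cup's centre. The fingers are clear and the knob has not been touched since it was set. I hand in the job.

```bash
python3 -c "
from plant import ticket; print(ticket.finish_job())"
```

```text
the job is handed in; nothing more can be done
None
```

I set the knob at the red mark, put the tomato in the feed cup and let go of it, and handed in the job at about 27 s; no verdict came back.

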